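Level the seasoning balance on the barbecue ledge

ROBOT

A 7-joint arm with a two-finger parallel gripper is mounted at the origin on the work surface. World frame = base frame: x ahead of the robot, y to its left, z up, the work surface at z = 0. Lengths are in m, angles in degrees, forces in N, time in s.
With the tool pointing down it reaches from about 0.375 to 0.925 m from the base axis. Payload 3.1 kg.
Tool frame: the origin (TCP) lies midway between the tips of the shut fingers; the grasp point (between the pads) lies behind it (manip.hold_point_z is the x of the grasp point in the tool frame, in m); x points along the fingers, z is the direction in which the jaws open and shut, and the axes are right-handed (so a half turn about x gives the same grasp; the last joint's range is limited). The gripper opens to 85 mm and grips with 20 to 120 N. Pads are 22 mm wide; open, the fingers measure 114 mm over their backs; the gripper's body (76 mm by 85 mm) begins 54 mm behind the grasp point. The pads swing forward as they close: fully open they stand 13 mm farther back than shut.
Start: joints at [71.459, 21.939, 2.515, 91.553, -1.026, 66.532, -2.859], TCP at [0.146, -0.633, 0.231] pointing down, gripper open.
Joint ranges: [-149.38, 149.38], [-23.57, 123.04], [-84.95, 90], [0, 143.3], [-89.99, 269.99], [3.08, 112.72], [-163.45, 163.45]. Speed limits (degrees/s): [159.86, 159.86, 180, 180, 180, 180, 180].

INTERFACE

Orientations are given as [roll, pitch, yaw] about the fixed x, y, z axes, in that order (R = Rz(yaw) Ry(pitch) Rx(roll)).
In Python, from station import manip, cams, workorder gives the robot as it stands.
- The arm moves only by the tool play_rows, never from a script. Its argument "motion" is one flat list of numbers, 6 for each row, row after row: the shift along the tool's x, y, z in cm, then the turn, a rotation vector about the tool's x, y, z in rad. A call has 1 to 20 rows; each row shifts and turns the commanded pose from where the row before left it, along the tool's axes as they then stand; what a row does not reach is not made up. A row lasts 1/12 s, in which the tool goes at most 41.7 mm and 7.16 degrees, less where a joint would pass 70% of its speed; a pose out of reach is approached as far as the arm can. A call is refused whole if a number of a shift passes 4.17 or a number of a turn 0.125, either way. A call with a gripper value outside its range is refused whole. "jaw" is the finger opening in cm, from 0 to 8.54, set as the call begins (left out, the last holds). The fingers move at their own pace and stop on an object; the grip force is fixed at half the most. Time passes only in rows, so rows that do not move let the fingers close. It gives the time, the measured TCP pose, the force and the opening at its end, in the units of the state.
- manip.sense(): the state, without advancing time (a new reading comes with each control period).
- cams.get_image(name): name is "scene" or "top"; returns (picture, depth): 480x640x3 uint8, red, green, blue; 480x640 float32, m along the optical axis (not along the pixel's ray), 0 where there is no reading.
- cams.get_calibration(name): a dict with "vfov" (degrees; the focal length in pixels is half the picture's height over the tangent of half this angle, whatever the lens; pixels are square), "cx", "cy" (the principal point, pixels), "origin" and "rotation" of the camera in the world. Camera axes: x right, y up, looking along -z (the intrinsics and any distortion apply to the point x, -y, -z); pixel columns grow to the right and rows downward; lengths in m; the calibration is good to about 2 mm. A picture is of the moment at which its call begins. get_calibration takes no time and is no camera call.
- workorder.finish_job(): hands the job in, once; it reports no verdict.
The state is a dict: "time_s": time; "q": joint angles; "qvel": joint speeds; "joint_torque": joint torques, N m; "tool_pos": TCP position; "orientation": TCP orientation; "wrist_force": force on the tool from outside, world axes, zero at the start; "ft_torque": the same for the moment, N m; "finger_gap": opening from 0.0 (shut) to 1.0 (fully open).
Only numpy, scipy, OpenCV 4.12 (cv2) and the standard library are available. Lean on these libraries where they do the work, as an engineer would, in place of code of your own. Each camera call takes 0.05 s, during which the arm holds its last target.

TASK

The two-pan balance on the barbecue ledge is loaded with four seasoning containers, three on one pan and one on the other, and hangs to one side. Move across the container whose weight makes both sides equal, so that the pans come to rest level with all four containers on them, each standing upright on the floor of a pan. Do not tip any container over on the way.

Things in the scene. Friction and masses are not known exactly. Their poses are not given: they have to be found in the camera images.
- shaker_center (a point): Glass shaker of white salt with a steel cap, cylinder 44 mm in diameter, 70 mm tall, weighs about 240 g. The point is its centre, half-way up; its z axis points up out of the lid. Starts upright on one of the pans, its position there varies.
- crock_center (a point): Blue ceramic crock with a cork lid, cylinder 46 mm in diameter, 60 mm tall, weighs about 180 g. The point is its centre, half-way up; its z axis points up out of the lid. Starts upright on one of the pans, its position there varies.
- tin_center (a point): Aluminium tin with a red lid, cylinder 44 mm in diameter, 55 mm tall, weighs about 120 g. The point is its centre, half-way up; its z axis points up out of the lid. Starts upright on one of the pans, its position there varies.
- tub_center (a point): Black plastic tub with a yellow lid, cylinder 40 mm in diameter, 50 mm tall, weighs about 60 g. The point is its centre, half-way up; its z axis points up out of the lid. Starts upright on one of the pans, its position there varies.
- pan_left_floor (a point): centre of the inner floor of the balance's left (+y side) pan: aluminium tray 210 (x) x 130 (y) mm, 3 mm sheet, rim 7 mm above the inner floor; z up, y along the beam. It stays horizontal, only rises and sinks; where a load stands on it makes no difference. At the start three containers stand in a row along x on one pan, 65 mm apart, the lone one near an end of the other.
- pan_right_floor (a point): centre of the inner floor of the balance's right (-y side) pan: aluminium tray 210 (x) x 130 (y) mm, 3 mm sheet, rim 7 mm above the inner floor; z up, y along the beam. It stays horizontal, only rises and sinks; where a load stands on it makes no difference. The pan centres are 230 mm apart.
- pan_left (a joint): height of the left pan above level, m, -0.0095 (bottom stop) to 0.0095 (top stop); the right pan moves equally the other way. At 0 both inner floors are 90 mm above the ledge. A soft spring levels the pans when the loads are equal; 120 g difference drives them to the stops or nearly; weights vary by up to 5 percent. The base is fixed; a pointer plate between the pans reaches 125 mm above the ledge.
Not all that is in view belongs to the job. Leave any green or purple look-alike of the part that bears tin_center alone.

How it is judged (in metres and radians):
At the end, for the whole second after the job is handed in: The balance is at rest within 4.5 mm of level (each pan); the shaker and the tub stand on one pan and the crock and the tin on the other (the only equal split), each upright within about 10 degrees, its centre within the pan, its foot on the pan floor (within 10 mm) (value of joint pan_left between -0.0045 and 0.0045 m and velocity of joint pan_left between -0.01 and 0.01 m/s and (((x of shaker_center in the frame of pan_left_floor between -0.1 and 0.1 m and y of shaker_center in the frame of pan_left_floor between -0.062 and 0.062 m and z of shaker_center in the frame of pan_left_floor between 0.025 and 0.045 m and angle between shaker_center's own z axis and vertical below 0.17 rad) and (x of tub_center in the frame of pan_left_floor between -0.1 and 0.1 m and y of tub_center in the frame of pan_left_floor between -0.062 and 0.062 m and z of tub_center in the frame of pan_left_floor between 0.015 and 0.035 m and angle between tub_center's own z axis and vertical below 0.17 rad) and (x of crock_center in the frame of pan_right_floor between -0.1 and 0.1 m and y of crock_center in the frame of pan_right_floor between -0.062 and 0.062 m and z of crock_center in the frame of pan_right_floor between 0.02 and 0.04 m and angle between crock_center's own z axis and vertical below 0.17 rad) and (x of tin_center in the frame of pan_right_floor between -0.1 and 0.1 m and y of tin_center in the frame of pan_right_floor between -0.062 and 0.062 m and z of tin_center in the frame of pan_right_floor between 0.0175 and 0.0375 m and angle between tin_center's own z axis and vertical below 0.17 rad)) or ((x of shaker_center in the frame of pan_right_floor between -0.1 and 0.1 m and y of shaker_center in the frame of pan_right_floor between -0.062 and 0.062 m and z of shaker_center in the frame of pan_right_floor between 0.025 and 0.045 m and angle between shaker_center's own z axis and vertical below 0.17 rad) and (x of tub_center in the frame of pan_right_floor between -0.1 and 0.1 m and y of tub_center in the frame of pan_right_floor between -0.062 and 0.062 m and z of tub_center in the frame of pan_right_floor between 0.015 and 0.035 m and angle between tub_center's own z axis and vertical below 0.17 rad) and (x of crock_center in the frame of pan_left_floor between -0.1 and 0.1 m and y of crock_center in the frame of pan_left_floor between -0.062 and 0.062 m and z of crock_center in the frame of pan_left_floor between 0.02 and 0.04 m and angle between crock_center's own z axis and vertical below 0.17 rad) and (x of tin_center in the frame of pan_left_floor between -0.1 and 0.1 m and y of tin_center in the frame of pan_left_floor between -0.062 and 0.062 m and z of tin_center in the frame of pan_left_floor between 0.0175 and 0.0375 m and angle between tin_center's own z axis and vertical below 0.17 rad)))); the robot touches nothing.
It fails at once if a container is tipped over (more than 45 degrees) (angle between any of shaker_center, crock_center, tin_center, tub_center's own z axis and vertical above 0.785 rad).
It also fails if it takes over 35 s, if anything falls off the work surface, if the arm or the gripper's body presses on something with over 40 N, if the wrist force passes 120 N, or if a joint passes its speed limit or range.

## Working session

There is one attempt and no reset: what is moved stays moved. The work goes in short steps, Python scripts to look and compute and a tool call to move; the robot and the scene stay as the last step left them, time stands still between calls to the robot, and variables do not carry over. Pictures are saved under pics/ and viewed, and the job is handed in when it is done.

Besides the shell and the picture viewer there is one more tool, called after ">>>" by a JSON object that holds its "fn" and its "kwargs", one argument or row to a line. play_rows: Moves the arm, as the interface text tells. Its arguments: {"type":"object","properties":{"motion":{"type":"array"},"jaw":{"type":"number"}},"required":["motion"]}

```bash
ls; mkdir -p pics; python3 - <<'E'
from station import manip, cams, workorder
import cv2, numpy as np
print(manip.sense()); print(manip.hold_point_z)
for n in ("scene","top"):
    im,d=cams.get_image(n); print(n,cams.get_calibration(n))
    cv2.imwrite(f"pics/{n}0.png",im[:,:,::-1]); np.save(f"pics/{n}0.npy",d); 
E
```

```text
pics
{'time_s': 0.0, 'q': array([71.45761555, 21.99115543,  2.51072197, 91.65032622, -1.02707712,
       66.52967675, -2.85768256]), 'qvel': array([-0.06985803, -0.0208747 ,  0.07372692,  0.00534681,  0.07940583,
        0.04390889,  0.07832589]), 'joint_torque': array([ 1.06908037e-04, -4.33454633e+01,  1.02463011e+00, -2.49509472e+01,
        1.07383556e-02,  1.13212995e-02, -4.32239119e-06]), 'tool_pos': array([ 0.14534099, -0.63257508,  0.22988581]), 'orientation': array([-177.5722443 ,   89.85130918,  105.37266566]), 'wrist_force': array([ 1.04978035, -0.02375557, -0.03993278]), 'ft_torque': array([-0.03228725, -0.02403827,  0.01431703]), 'finger_gap': 0.9958539216646621}
-0.0187
scene {'vfov': 45.1580137371795, 'cx': 314.0751037958502, 'cy': 231.8082017057182, 'origin': array([1.23157453, 0.1094993 , 0.58907291]), 'rotation': array([56.9857663 ,  0.2443866 , 95.96179133])}
top {'vfov': 42.7123786978223, 'cx': 321.98094951237846, 'cy': 237.68852431814844, 'origin': array([0.34931119, 0.06274391, 0.94523205]), 'rotation': array([  9.74210824,  -1.02300223, -91.04396637])}
```

View pics/scene0.png

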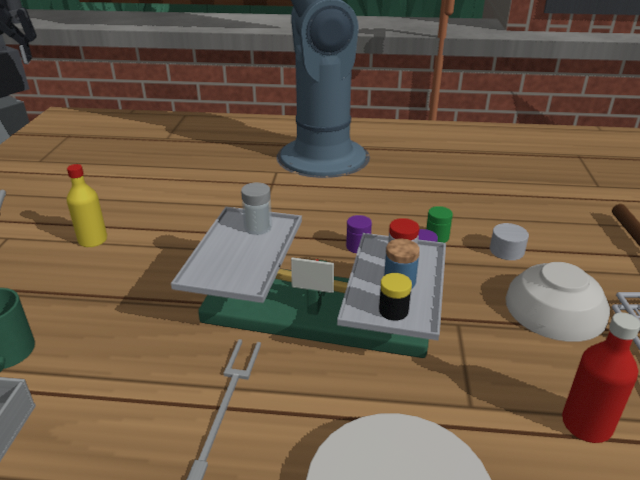

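View pics/top0.png

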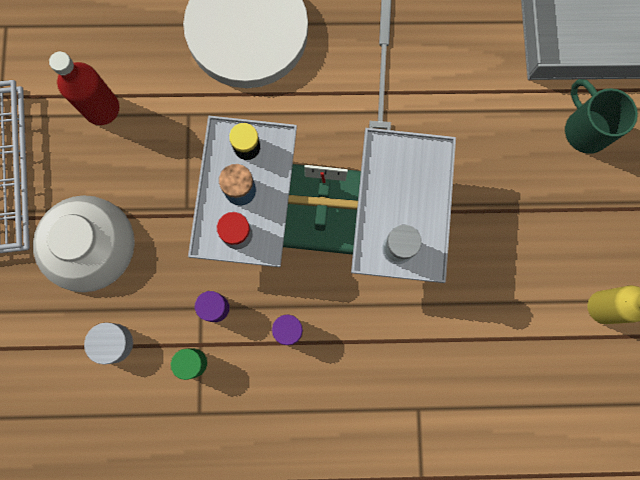

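Left pan (image left): tub (244,138), crock (236,181), tin (233,228); right pan: shaker (404,240). The left pan is 120 g heavier, so the tub should move to the right pan. Next I'll measure.

```bash
cat > h.py <<'E'
import numpy as np, cv2
from scipy.spatial.transform import Rotation as Ro
def ray(c,u,v):
    f=240/np.tan(np.radians(c['vfov']/2))
    d=np.stack([(np.asarray(u)-c['cx'])/f,-(np.asarray(v)-c['cy'])/f,-np.ones(np.shape(u))],-1)
    return d@Ro.from_euler('xyz',c['rotation'],degrees=True).as_matrix().T
def pts(c,d,u,v): return c['origin']+ray(c,u,v)*d[v,u][...,None]
def plane(c,u,v,z):
    r=ray(c,u,v); return c['origin']+r*((z-c['origin'][2])/r[...,2])[...,None]
E
python3 - <<'E'
from station import manip, cams
from h import *
for n in ("top","scene"):
    c=cams.get_calibration(n); im=cv2.imread(f"pics/{n}0.png"); d=np.load(f"pics/{n}0.npy")
    h=cv2.cvtColor(im,cv2.COLOR_BGR2HSV)
    H,S,V=[h[...,i].astype(int) for i in range(3)]
    roi=np.zeros(H.shape,bool)
    if n=="top": roi[100:290,185:460]=1
    else: roi[180:330,180:450]=1
    for nm,m in dict(yel=(H>24)&(H<34)&(S>200)&(V>120),red=((H<4)|(H>176))&(S>200)&(V>80),cork=(H<16)&(H>4)&(S>80)).items():
        m=(m&roi).astype(np.uint8)
        k,l,st,ce=cv2.connectedComponentsWithStats(m)
        i=1+np.argmax(st[1:,4]); v,u=np.where(l==i)
        P=pts(c,d,u,v); z=np.percentile(P[:,2],90); T=P[P[:,2]>z-.004]
        print(n,nm,st[i],ce[i],'ztop',z,'ctr',(T.max(0)+T.min(0))/2,'mean',T.mean(0),'ext',np.ptp(T,axis=0))
c=cams.get_calibration("top");d=np.load("pics/top0.npy")
for u,v in [(404,240),(265,200),(210,240),(245,110),(400,160),(400,200),(150,300),(340,400),(378,170),(420,170),(325,171)]: print((u,v),pts(c,d,np.array([u]),np.array([v]))[0].round(4))
print(pts(c,d,np.array([211,296,281,190,368,455,444,353]),np.array([118,126,264,256,129,137,281,271])).round(3))
print(plane(c,np.array([211,296,281,190]),np.array([118,126,264,256]),.09).round(3),plane(c,np.array([368,455,444,353]),np.array([129,137,281,271]),.106).round(3))
E
```

```text
Traceback (most recent call last):
ValueError: attempt to get argmax of an empty sequence
```

```bash
cat > m.py <<'E'
from station import manip, cams
from h import *
import sys
tag=sys.argv[1]
for n in ("top","scene"):
    c=cams.get_calibration(n); im=cv2.imread(f"pics/{n}{tag}.png"); d=np.load(f"pics/{n}{tag}.npy")
    h=cv2.cvtColor(im,cv2.COLOR_BGR2HSV)
    if n=="top" and tag=="0": print(h[138,244],h[181,236],h[228,233])
    H,S,V=[h[...,i].astype(int) for i in range(3)]
    roi=np.zeros(H.shape,bool)
    if n=="top": roi[100:290,185:460]=1
    else: roi[180:330,180:450]=1
    for nm,m in dict(yel=(H>22)&(H<36)&(S>190)&(V>110),red=((H<4)|(H>176))&(S>180)&(V>80),cork=(H<16)&(H>4)&(S>80)&(S<190)&(V>110)).items():
        m=(m&roi).astype(np.uint8)
        k,l,st,ce=cv2.connectedComponentsWithStats(m)
        if k<2: print(n,nm,'none'); continue
        i=1+np.argmax(st[1:,4]); v,u=np.where(l==i)
        P=pts(c,d,u,v); P=P[d[v,u]>0]; z=np.percentile(P[:,2],90); T=P[P[:,2]>z-.004]
        print(n,nm,st[i],'ztop',z.round(4),'ctr',((T.max(0)+T.min(0))/2).round(4),'mean',T.mean(0).round(4),'ext',np.ptp(T,axis=0).round(3))
E
python3 m.py 0
python3 - <<'E'
from station import manip, cams
from h import *
c=cams.get_calibration("top");d=np.load("pics/top0.npy")
for u,v in [(404,240),(265,200),(210,240),(270,235),(400,160),(400,200),(150,300),(340,400),(378,170),(420,170),(325,171)]: print((u,v),pts(c,d,np.array([u]),np.array([v]))[0].round(4))
print(plane(c,np.array([211,296,281,190]),np.array([118,126,264,256]),.087).round(3),plane(c,np.array([368,455,444,353]),np.array([129,137,281,271]),.106).round(3))
E
```

```text
[ 27 153 226] [ 13 114 181] [  1 194 180]
top yel none
top red [217 213  32  31 767] ztop 0.1367 ctr [0.5035 0.1655 0.1358] mean [0.5037 0.1655 0.135 ] ext [0.041 0.042 0.006]
top cork [ 221  113  157   58 2627] ztop 0.0013 ctr [0.6672 0.0759 0.0475] mean [ 6.758e-01  3.560e-02 -3.000e-04] ext [0.097 0.252 0.1  ]
scene yel none
scene red [390 219  29  21 464] ztop 0.1359 ctr [0.5082 0.1645 0.1346] mean [0.5096 0.1645 0.1349] ext [0.041 0.041 0.005]
scene cork [387 238  32  25 529] ztop 0.1411 ctr [0.5713 0.1605 0.1398] mean [0.5729 0.161  0.14  ] ext [0.045 0.042 0.005]
(404, 240) [ 0.4777 -0.0589  0.1693]
(265, 200) [0.5534 0.1256 0.0827]
(210, 240) [0.4965 0.204  0.0811]
(270, 235) [0.5032 0.119  0.0769]
(400, 160) [ 0.6047 -0.0685  0.1019]
(400, 200) [ 0.5467 -0.0665  0.0998]
(150, 300) [ 0.4189  0.3082 -0.0028]
(340, 400) [0.2647 0.0205 0.0008]
(378, 170) [ 0.5915 -0.037   0.0978]
(420, 170) [ 0.5902 -0.0969  0.0998]
(325, 171) [0.5855 0.0394 0.1172]
[[0.676 0.204 0.087]
 [0.663 0.08  0.087]
 [0.46  0.103 0.087]
 [0.473 0.231 0.087]] [[ 0.65  -0.024  0.106]
 [ 0.637 -0.148  0.106]
 [ 0.43  -0.122  0.106]
 [ 0.446  0.003  0.106]]
```

```bash
sed -i 's/(H>22)&(H<36)&(S>190)&(V>110)/(H>22)\&(H<34)\&(S>140)\&(V>150)/' m.py; python3 m.py 0 | grep yel
python3 - <<'E'
from station import manip
from h import *
s=manip.sense();print(Ro.from_euler('xyz',s['orientation'],degrees=True).as_matrix().round(3))
E
```

```text
top yel [230 123  28  27 578] ztop 0.1317 ctr [0.6337 0.1523 0.1312] mean [0.6334 0.1524 0.13  ] ext [0.038 0.036 0.007]
scene yel [382 273  29  24 497] ztop 0.131 ctr [0.6354 0.1514 0.1297] mean [0.6374 0.1517 0.1299] ext [0.04  0.036 0.005]
[[-0.001  0.975  0.224]
 [ 0.002  0.224 -0.975]
 [-1.    -0.    -0.002]]
```

>>> {"fn": "play_rows", "kwargs": {
  "motion": [-1.5,0,0,0.089,0,0,-1.5,0,0,0.089,0,0,-1.5,0,0,0.089,0,0,-1.5,0,0,0.089,0,0,0,0.7,-1.5,0,0,0,0,1.47,-3.24,0,0,0,0,1.47,-3.24,0,0,0,0,1.47,-3.24,0,0,0,0,1.47,-3.24,0,0,0],
  "jaw": 7
}}

```text
time_s: 0.85
tool_pos: [0.2299, -0.4969, 0.2906]
orientation: [-145.4, 89.9, 117.1]
wrist_force: [-0.2, -0.7, 0.6]
finger_gap: 0.821
```

```bash
python3 - <<'E'
from station import manip
from h import *
s=manip.sense();print(s['time_s'],s['q'],s['tool_pos'],s['finger_gap']);print(Ro.from_euler('xyz',s['orientation'],degrees=True).as_matrix().round(3))
E
```

```text
0.85 [ 59.71185183   8.15957223   1.24966122 101.7855513   -0.1910983
  70.12506619 -36.47225634] [ 0.22993488 -0.49685335  0.29057441] 0.8213223237045767
[[-0.001  0.991 -0.13 ]
 [ 0.001 -0.13  -0.991]
 [-1.    -0.001 -0.001]]
```

>>> {"fn": "play_rows", "kwargs": {
  "motion": [0,1.6,-3.5,0,0,0,0,1.6,-3.5,0,0,0,0,1.6,-3.5,0,0,0,0,1.6,-3.5,0,0,0,0,1.6,-3.5,0,0,0,0,1.6,-3.5,0,0,0,0,1.6,-3.5,0,0,0,0,1.6,-3.5,0,0,0,0,1.6,-3.5,0,0,0,0,1.6,-3.5,0,0,0,0,1.6,-3.5,0,0,0,0,1.6,-3.5,0,0,0,0,1.6,-3.5,0,0,0,0,1.6,-3.5,0,0,0,0,1.6,-3.5,0,0,0,0,1.6,-3.5,0,0,0,0,1.6,-3.5,0,0,0,0,1.6,-3.5,0,0,0,0,1.0,-2.5,0,0,0,0,0,0,0,0,0]
}}

```text
time_s: 2.52
tool_pos: [0.6104, 0.1207, 0.2905]
orientation: [-168.7, 89.6, 94.4]
wrist_force: [-0.3, 2.1, -0.3]
finger_gap: 0.82
```

```bash
cat > g.py <<'E'
from station import manip
from h import *
import sys
s=manip.sense();R=Ro.from_euler('xyz',s['orientation'],degrees=True).as_matrix()
print(s['time_s'],s['q'].round(1),s['tool_pos'].round(4),s['finger_gap'],s['wrist_force'].round(1));print(R.round(3))
t=np.array(list(map(float,sys.argv[1:4])));print('tool cm',(R.T@(t-s['tool_pos'])*100).round(2))
E
python3 g.py .635 .152 .29
```

```text
2.5167 [  12.1   19.8  -33.8   90.3   11.    73.2 -120.2] [0.6104 0.1207 0.2905] 0.8199439704831316 [-0.3  2.1 -0.3]
[[-0.001  0.993 -0.12 ]
 [ 0.007 -0.12  -0.993]
 [-1.    -0.001 -0.006]]
tool cm [ 0.07  2.07 -3.4 ]
```

>>> {"fn": "play_rows", "kwargs": {
  "motion": [0,1.0,-1.7,0,0,0,0,1.07,-1.7,0,0,0,1,0,0,0,0,0,3,0,0,0,0,0,3,0,0,0,0,0,3,0,0,0,0,0,2,0,0,0,0,0,0,0,0,0,0,0,0,0,0,0,0,0]
}}

```text
time_s: 3.27
tool_pos: [0.6332, 0.1413, 0.1693]
orientation: [-61.2, 89.7, -158.8]
wrist_force: [0.3, -0.2, 0.7]
finger_gap: 0.822
```

```bash
python3 g.py .635 .152 .092; python3 - <<'E'
from station import cams
import cv2, numpy as np
o=[cams.get_image(n)[0][:,:,::-1] for n in ("scene","top")]
cv2.imwrite("pics/a.png",np.hstack([o[0][120:400,150:550],o[1][50:330,120:520]]))
E
```

```text
3.2667 [   7.9   28.9  -31.8   93.3   16.6   62.9 -125.9] [0.6332 0.1413 0.1693] 0.8218087516711582 [ 0.3 -0.2  0.7]
[[-0.005  0.991 -0.131]
 [-0.002 -0.131 -0.991]
 [-1.    -0.004  0.002]]
tool cm [ 7.72  0.07 -1.1 ]
```

View pics/a.png

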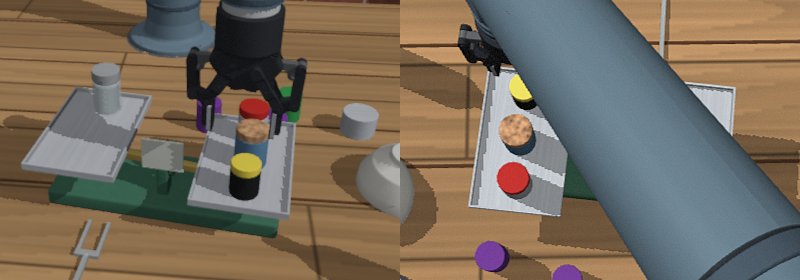

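The tub is between the fingers, which sit about 11 mm off in y. I'll correct that and go down.

>>> {"fn": "play_rows", "kwargs": {
  "motion": [0,0.1,-0.6,0,0,0,0,0,-0.5,0,0,0,1.5,0,0,0,0,0,2,0,0,0,0,0,2,0,0,0,0,0,1.5,0,0,0,0,0,0,0,0,0,0,0,0,0,0,0,0,0]
}}

```text
time_s: 4.03
tool_pos: [0.6364, 0.1539, 0.0999]
orientation: [-73.3, 89.8, -170.7]
wrist_force: [0.2, -0.0, -0.0]
finger_gap: 0.821
```

```bash
python3 g.py .635 .152 .092; python3 - <<'E'
from station import cams
import cv2, numpy as np
o=[cams.get_image(n)[0][:,:,::-1] for n in ("scene",)]
cv2.imwrite("pics/b.png",cv2.resize(o[0][180:340,320:480],None,fx=3,fy=3))
E
```

```text
4.0333 [   5.6   33.8  -30.2   95.1   19.6   56.6 -128.8] [0.6364 0.1539 0.0999] 0.820767961807071 [ 0.2 -0.  -0. ]
[[-0.003  0.992 -0.129]
 [-0.    -0.129 -0.992]
 [-1.    -0.003  0.001]]
tool cm [ 0.79 -0.11  0.2 ]
```

View pics/b.png

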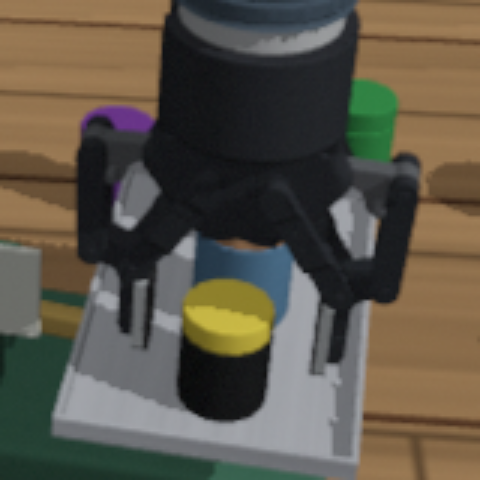

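>>> {"fn": "play_rows", "kwargs": {
  "motion": [0.4,-0.05,0.1,0,0,0,0.4,0,0,0,0,0,0,0,0,0,0,0]
}}

```text
time_s: 4.33
tool_pos: [0.6369, 0.1529, 0.0934]
orientation: [84.1, 90.0, -13.3]
wrist_force: [-0.3, -1.1, 0.2]
finger_gap: 0.817
```

>>> {"fn": "play_rows", "kwargs": {
  "motion": [0,0,0,0,0,0,0,0,0,0,0,0,0,0,0,0,0,0,0,0,0,0,0,0,0,0,0,0,0,0,0,0,0,0,0,0],
  "jaw": 3
}}

```text
time_s: 4.83
tool_pos: [0.6373, 0.1532, 0.0939]
orientation: [108.2, 89.9, 10.7]
wrist_force: [0.2, -0.9, 2.9]
finger_gap: 0.452
```

```bash
python3 g.py .635 .152 .092; python3 - <<'E'
from station import cams
import cv2, numpy as np
o=[cams.get_image(n)[0][:,:,::-1] for n in ("scene",)]
cv2.imwrite("pics/c.png",cv2.resize(o[0][180:340,320:480],None,fx=3,fy=3))
E
```

```text
4.8333 [   5.6   34.2  -30.1   95.3   19.9   55.8 -129. ] [0.6373 0.1532 0.0939] 0.4521345811359445 [ 0.2 -0.9  2.9]
[[ 0.001  0.992 -0.13 ]
 [ 0.    -0.13  -0.992]
 [-1.     0.001 -0.   ]]
tool cm [ 0.19 -0.21  0.14]
```

View pics/c.png

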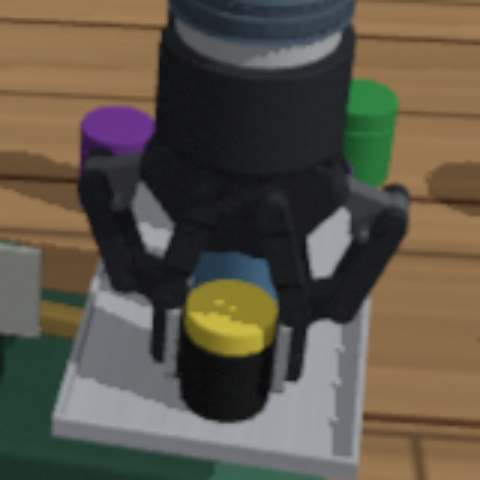

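>>> {"fn": "play_rows", "kwargs": {
  "motion": [0,0,0,0,0,0,-0.5,0,0,0,0,0,-1,0,0,0,0,0,-1.5,0,0,0,0,0,-2,0,0,0,0,0,-2,0,0,0,0,0,-2,0,0,0,0,0,-1.5,0,0,0,0,0,-1,0,0,0,0,0,0,0,0,0,0,0]
}}

```text
time_s: 5.72
tool_pos: [0.6387, 0.154, 0.2125]
orientation: [112.0, 89.6, 14.5]
wrist_force: [0.6, 0.2, -0.1]
finger_gap: 0.454
```

```bash
python3 g.py .571 -.077 .21; python3 - <<'E'
from station import cams
import cv2, numpy as np
im,d=cams.get_image("scene")
cv2.imwrite("pics/d.png",im[120:400,150:550,::-1])
from h import *
c=cams.get_calibration("scene")
for u,v in [(220,265),(250,250),(370,310),(410,310)]: print((u,v),pts(c,d,np.array([u]),np.array([v]))[0].round(4))
E
```

```text
5.7167 [   7.5   27.   -32.6   90.4   15.5   66.7 -125.8] [0.6387 0.154  0.2125] 0.45356133523366554 [ 0.6  0.2 -0.1]
[[ 0.006  0.992 -0.13 ]
 [ 0.002 -0.13  -0.992]
 [-1.     0.006 -0.002]]
tool cm [ 0.17 -3.71 23.78]
(220, 265) [ 0.5784 -0.0971  0.0966]
(250, 250) [ 0.5364 -0.0616  0.0962]
(370, 310) [0.6405 0.1204 0.0835]
(410, 310) [0.6354 0.1732 0.0837]
```

View pics/d.png

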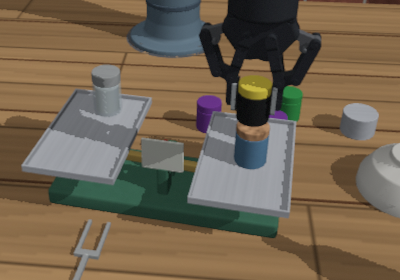

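The tub is held and upright at crop (253,100), with the right pan's floor at about 0.0965. I'll carry it across.

>>> {"fn": "play_rows", "kwargs": {
  "motion": [0,-0.1,0.8,0,0,0,0,-0.3,1.8,0,0,0,0,-0.4,2.5,0,0,0,0,-0.45,2.8,0,0,0,0,-0.45,2.8,0,0,0,0,-0.45,2.8,0,0,0,0,-0.45,2.8,0,0,0,0,-0.4,2.7,0,0,0,0,-0.3,2.3,0,0,0,0,-0.3,1.6,0,0,0,0,-0.1,0.9,0,0,0,0,0,0,0,0,0,0,0,0,0,0,0]
}}

```text
time_s: 6.85
tool_pos: [0.5686, -0.0781, 0.2074]
orientation: [-116.9, 89.9, 145.5]
wrist_force: [-0.1, 0.4, 0.1]
finger_gap: 0.454
```

```bash
python3 g.py .571 -.077 .115; python3 - <<'E'
from station import cams
import cv2, numpy as np
im,d=cams.get_image("scene")
cv2.imwrite("pics/e.png",im[120:400,150:550,::-1])
E
```

```text
6.85 [  28.9   17.8  -29.7  102.3    9.8   62.5 -101.6] [ 0.5686 -0.0781  0.2074] 0.45449683727195517 [-0.1  0.4  0.1]
[[-0.001  0.991 -0.131]
 [ 0.001 -0.131 -0.991]
 [-1.    -0.002 -0.001]]
tool cm [ 9.24  0.24 -0.13]
```

View pics/e.png

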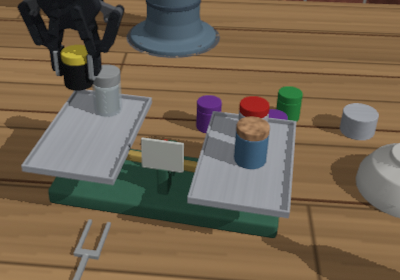

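>>> {"fn": "play_rows", "kwargs": {
  "motion": [1.5,0.3,0,0,0,0,2,0.2,0,0,0,0,2,0,0,0,0,0,1.5,0,0,0,0,0,1,0,0,0,0,0,0.5,0,0,0,0,0,0,0,0,0,0,0,0,0,0,0,0,0]
}}

```text
time_s: 7.57
tool_pos: [0.5748, -0.078, 0.1237]
orientation: [123.0, 89.9, 25.6]
wrist_force: [-0.3, 0.2, -1.5]
finger_gap: 0.454
```

```bash
python3 g.py .571 -.077 .105; python3 - <<'E'
from station import cams
import cv2, numpy as np
im,d=cams.get_image("scene")
cv2.imwrite("pics/f.png",cv2.resize(im[160:360,170:450,::-1],None,fx=2.5,fy=2.5))
E
```

```text
7.5667 [  27.1   24.   -28.2  105.4   13.7   53.9 -104.6] [ 0.5748 -0.078   0.1237] 0.4543896719726034 [-0.3  0.2 -1.5]
[[ 0.001  0.992 -0.129]
 [ 0.    -0.129 -0.992]
 [-1.     0.001 -0.001]]
tool cm [ 1.87 -0.39 -0.05]
```

View pics/f.png

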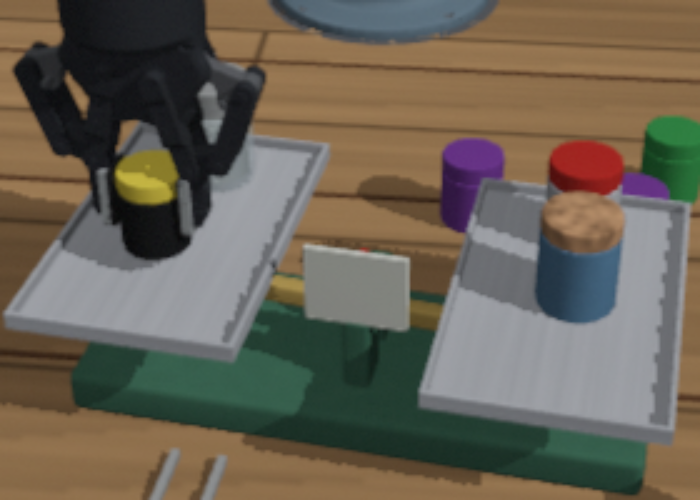

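>>> {"fn": "play_rows", "kwargs": {
  "motion": [0.6,0,0,0,0,0,0.5,0,0,0,0,0,0.3,0,0,0,0,0,0.2,0,0,0,0,0,0.2,0,0,0,0,0,0,0,0,0,0,0,0,0,0,0,0,0]
}}

```text
time_s: 8.2
tool_pos: [0.574, -0.0789, 0.1051]
orientation: [-89.3, 90.0, 173.3]
wrist_force: [-0.3, 0.7, -0.7]
finger_gap: 0.459
```

```bash
python3 g.py .571 -.077 .105; python3 - <<'E'
from station import cams
import cv2, numpy as np
from h import *
im,d=cams.get_image("scene")
cv2.imwrite("pics/g.png",cv2.resize(im[160:360,170:450,::-1],None,fx=2.5,fy=2.5))
c=cams.get_calibration("scene")
for u,v in [(220,280),(240,280),(270,250),(370,310),(410,310)]: print((u,v),pts(c,d,np.array([u]),np.array([v]))[0].round(4))
E
```

```text
8.2 [  26.7   25.4  -27.7  106.1   14.6   52.1 -105.3] [ 0.574  -0.0789  0.1051] 0.4594704886569987 [-0.3  0.7 -0.7]
[[-0.     0.992 -0.13 ]
 [ 0.    -0.13  -0.992]
 [-1.    -0.     0.   ]]
tool cm [ 0.01 -0.32 -0.15]
(220, 280) [ 0.6062 -0.0908  0.0913]
(240, 280) [ 0.6047 -0.0625  0.0923]
(270, 250) [ 0.5274 -0.033   0.0919]
(370, 310) [0.6453 0.1203 0.0876]
(410, 310) [0.6393 0.1728 0.087 ]
```

View pics/g.png

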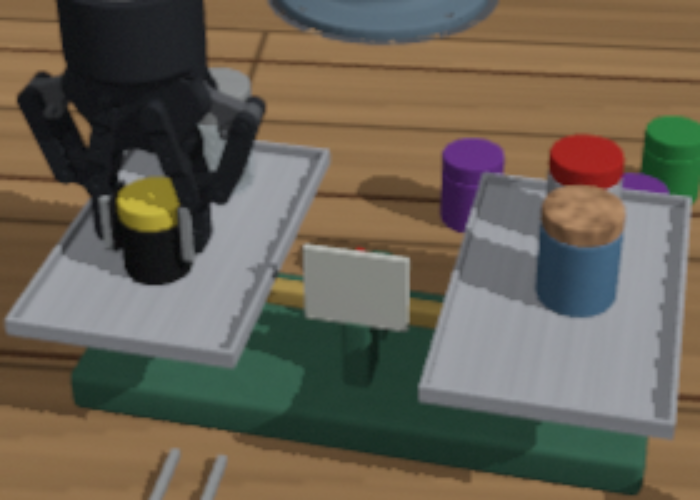

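The right pan has sunk to 0.092, so the tub is standing on it. I'll release it and rise.

>>> {"fn": "play_rows", "kwargs": {
  "motion": [0,0,0,0,0,0,0,0,0,0,0,0,0,0,0,0,0,0,0,0,0,0,0,0,0,0,0,0,0,0],
  "jaw": 6.5
}}

```text
time_s: 8.67
tool_pos: [0.5743, -0.0788, 0.1054]
orientation: [94.8, 90.0, -2.6]
wrist_force: [-0.2, -1.0, 1.4]
finger_gap: 0.759
```

>>> {"fn": "play_rows", "kwargs": {
  "motion": [-0.7,0,0,0,0,0,-1.5,0,0,0,0,0,-2.5,0,0,0,0,0,-3,0,0,0,0,0,-3,0,0,0,0,0,-3,0,0,0,0,0,-2,0,0,0,0,0,0,0,1.5,0,0,0,0,0,3,0,0,0,0,0,3,0,0,0,0,0,3,0,0,0,0,0,3,0,0,0,0,0,3,0,0,0,0,0,2,0,0,0,0,0,0,0,0,0,0,0,0,0,0,0]
}}

```text
time_s: 10.0
tool_pos: [0.5494, -0.2642, 0.2625]
orientation: [-47.5, 90.0, -145.2]
wrist_force: [0.2, -0.3, -0.4]
finger_gap: 0.763
```

```bash
python3 g.py .571 -.077 .105; python3 - <<'E'
from station import cams
import cv2, numpy as np
from h import *
for n in ("scene","top"):
  im,d=cams.get_image(n); cv2.imwrite(f"pics/{n}h.png",im[:,:,::-1]); np.save(f"pics/{n}h.npy",d)
  c=cams.get_calibration(n)
  for u,v in ([(220,280),(240,280),(270,250),(370,310),(410,310)] if n=="scene" else [(265,200),(210,240),(270,235),(390,200),(420,200),(400,200)]): print((u,v),pts(c,d,np.array([u]),np.array([v]))[0].round(4))
E
python3 m.py h
```

```text
10.0 [ 41.7  18.1 -24.3  94.3   7.8  69.3 -82. ] [ 0.5494 -0.2642  0.2625] 0.7630802042169734 [ 0.2 -0.3 -0.4]
[[-0.     0.991 -0.134]
 [-0.    -0.134 -0.991]
 [-1.    -0.     0.   ]]
tool cm [ 15.75  -0.37 -18.84]
(220, 280) [ 0.6065 -0.0907  0.0915]
(240, 280) [ 0.6047 -0.0625  0.0923]
(270, 250) [ 0.5279 -0.0329  0.0923]
(370, 310) [0.647  0.1202 0.0891]
(410, 310) [0.6413 0.1726 0.0887]
(265, 200) [0.5521 0.1252 0.088 ]
(210, 240) [0.4954 0.203  0.0875]
(270, 235) [0.5009 0.1182 0.0894]
(390, 200) [ 0.5492 -0.0536  0.0898]
(420, 200) [ 0.5484 -0.0966  0.0905]
(400, 200) [ 0.5489 -0.068   0.09  ]
top yel [398 163  28  27 605] ztop 0.1418 ctr [ 0.5708 -0.0774  0.1413] mean [ 0.5707 -0.0776  0.1403] ext [0.037 0.038 0.007]
top red [216 211  33  32 787] ztop 0.1453 ctr [0.5037 0.1657 0.1445] mean [0.5037 0.1654 0.1436] ext [0.042 0.041 0.006]
top cork [ 243  113  135   58 2616] ztop 0.0014 ctr [0.6555 0.0584 0.0443] mean [ 6.735e-01  3.160e-02 -1.000e-04] ext [0.12  0.217 0.094]
scene yel [217 232  28  20 403] ztop 0.1414 ctr [ 0.5743 -0.0781  0.1402] mean [ 0.5756 -0.0776  0.1404] ext [0.038 0.038 0.005]
scene red [390 214  30  21 470] ztop 0.1446 ctr [0.5075 0.1644 0.1433] mean [0.5096 0.1645 0.1436] ext [0.044 0.041 0.005]
scene cork [388 233  32  24 536] ztop 0.1497 ctr [0.5708 0.161  0.1484] mean [0.5729 0.1611 0.1487] ext [0.047 0.042 0.005]
```

View pics/sceneh.png

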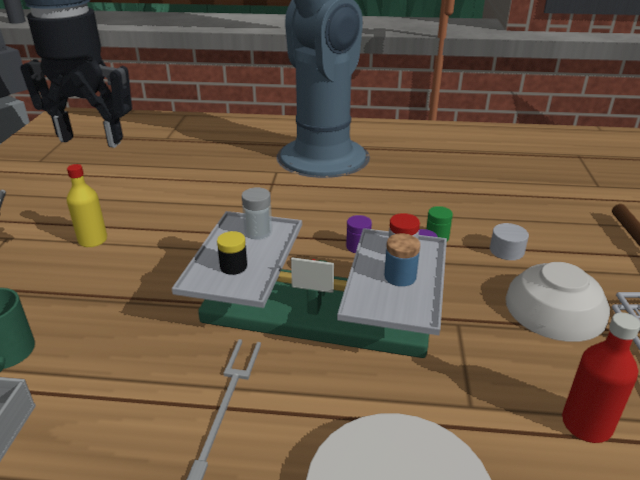

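View pics/toph.png

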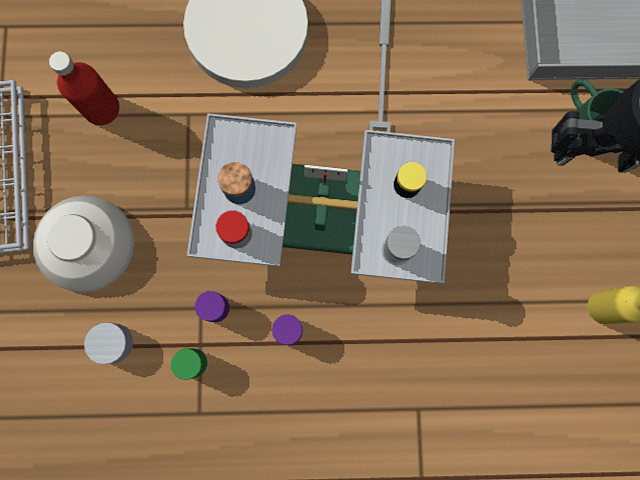

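Tub (412,178) and shaker (403,241) are on the right pan, with crock and tin on the left, and the floors read about 0.089 and 0.091. I'll wait a moment, confirm it is at rest, and hand in.

>>> {"fn": "play_rows", "kwargs": {
  "motion": [0,0,0,0,0,0,0,0,0,0,0,0,0,0,0,0,0,0,0,0,0,0,0,0,0,0,0,0,0,0,0,0,0,0,0,0]
}}

```text
time_s: 10.6
tool_pos: [0.5502, -0.262, 0.2623]
orientation: [-104.5, 90.0, 158.1]
wrist_force: [0.3, -0.5, 0.3]
finger_gap: 0.762
```

```bash
python3 - <<'E'
from station import cams, workorder
import cv2, numpy as np
from h import *
c=cams.get_calibration("scene"); o=[]
for k in range(2):
  im,d=cams.get_image("scene")
  P=lambda u,v: np.median(pts(c,d,*[a.ravel() for a in np.meshgrid(range(u-6,u+7),range(v-4,v+5))])[:,2])
  o.append((P(230,283),P(270,250),P(390,310),P(370,290)))
o=np.array(o);print(o.round(4))
if abs(o[:,:2].mean()-o[:,2:].mean())<.005 and np.abs(o[0]-o[1]).max()<.001: print(workorder.finish_job())
E
```

```text
[[0.0905 0.0907 0.0888 0.0888]
 [0.0907 0.0909 0.0889 0.0889]]
the job is handed in; nothing more can be done
None
```

I moved the tub (about 60 g) from the left pan to the right pan and handed the job in at about 10.7 s. The right pan now holds the shaker and tub, and the left holds the crock and tin. No verdict was reported.

- **Level:** the last check read the right floor at about 91 mm and the left at about 89 mm, so each pan is roughly 1 mm from level. The limit is 4.5 mm.
- **At rest:** two pictures in a row agreed to within 0.2 mm.
- **Containers:** all four looked upright on the pan floors in both camera views. The tub, tin and crock lid heights matched their sizes; I did not re-measure the shaker afterwards.
- **Robot:** the gripper was clear of everything, and measured wrist forces stayed below about 3 N in all the readings.

No check failed. The only disagreement was 4 mm or less between the two cameras on the tub and tin lid centres. The crock lid was not picked out in the top view, so its position rests on the scene camera.

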